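Close the cutlery chest after the takeaway

TASK

The lid of the cutlery chest is held open by a folding stay. Take the red grip on the stay's knee and lift it up and towards the chest's front until the knee is well past straight and the stay is unlocked, then lower the lid without letting it slam and press it home on the rim for a moment with about 10 to 15 N, never more than 20. Leave the lid shut and let go, and do not disturb the bowl, the sauce pot and the mug.

Things in the scene. Friction and masses are not known exactly. Their poses are not given: they have to be found in the camera images.
- chest: Open cream cutlery chest, 240 (x) x 260 (y) x 110 mm high, walls 8 mm, fixed on a dark wood plinth whose height differs each time (4 to 34 mm). Origin: centre of the cream part's underside. Its x points from its front to its back (the hinge side), y to its left, z up.
- lid_hinge (a point): Middle of the lid's hinge axis, on the top of the chest's back wall (chest frame 120, 0, 110 mm); the axis runs along the chest's y.
- lid (a joint): Lid angle, rad: 0 shut, 1.30 locked open (1.32 as the knee passes straight). A flat light-wood board 260 mm wide, 14 mm thick, underside in the plane of the hinge axis, reaching 246 mm from it. Stiff hinge and stay: unlocked, it stays where it is left; 2 to 6 N near its front edge lowers it. Shut, it meets a hard stop.
- lid_front (a point): Middle of the lid's front (free) edge on its upper, outer face: 246 mm from the hinge axis, x and z axes as the lid's (shut: as the chest's).
- stay_foot (a point): Pivot of the stay's lower link on the chest's right (-y) flank, chest frame (-50, -137, 90) mm; axis along the chest's y. The knee moves on a circle of radius 108 mm about this axis.
- stay (a joint): Angle of the stay's lower link about the pivot stay_foot, rad: 0 when the lid is shut, 1.59 locked open. With the link at value v the knee stands, from stay_foot, at an elevation of (v +0.81) rad measured upwards from the direction of the chest's front (-x).
- stay_knee (a joint): Angle of the stay's knee, rad: 3.12 locked (past straight, on its stop), 2.84 dead straight, smaller when unlocked, 0 folded with the lid shut. Two flat steel bars 16 mm wide, 108 mm long between pivots; the upper one joins the lid's right edge 150 mm from the hinge. Stiff rivets: lifting takes about 10 to 15 N at the grip.
- grip_mid (a point): Point to grasp on the red grip: a freely turning sleeve of 16 mm diameter on the knee's axis, standing out to the chest's right, parallel to its y, with a 22 mm knob at the outer end. The point is on the axis, 69 mm out from the chest's flank; from it the sleeve's inner end is 45 mm inwards, the knob's outer end 33 mm outwards.
- bowl: Cream takeaway bowl, 140 mm wide, 58 mm high; bystander, right of the chest. Origin: centre of its underside.
- sauce: Small round sauce pot, 64 mm wide, 45 mm high; bystander, left of the chest. Origin: centre of its underside.
- mug: Blue mug, 76 mm wide without its handle, 85 mm high; bystander, left of the chest. Origin: centre of its underside.

How it is judged:
By the outcome, as a careful person would: the job done as asked, in the order asked, and still so for the second after the job is handed in, with the robot touching nothing.
It also fails if it takes over 53 s, if anything falls off the work surface, if the arm or the gripper's body presses on something with over 40 N, if the wrist force passes 120 N, or if a joint passes its speed limit or range.

ROBOT

A 6-joint arm with a two-finger parallel gripper is mounted at the origin on the work surface. World frame = base frame: x ahead of the robot, y to its left, z up, the work surface at z = 0. Lengths are in mm, angles in rad, forces in N, time in s.
With the tool pointing down it reaches from about 275 to 1000 mm from the base axis. Payload 8.4 kg.
Tool frame: the origin (TCP) lies at the very end of the fingers, on their centre line; the grasp point (between the pads) lies 19 mm behind it (r.tcp_to_grasp is the distance from the TCP to the grasp point, in mm); z points along the fingers, y is the line along which they close (so a half turn about z gives the same grasp; the last joint's range is limited). The gripper opens to 85 mm and grips with 20 to 120 N. Pads are 22 mm wide; open, the fingers measure 114 mm over their backs; the gripper's body (76 mm by 85 mm) begins 54 mm behind the grasp point. The pads swing forward as they close: fully open they stand 13 mm farther back than shut.
Start: joints at [-1.33, 0.353, 1.633, -0, 1.155, -0.002], TCP at [150.262, -606.671, 231.281] pointing down, gripper open.
Joint ranges: [-2.63, 2.63], [-0.92, 2.1], [0.06, 2.66], [-1.3, 4.44], [0, 2.69], [-3.02, 3.02]. Speed limits (rad/s): [2.22, 2.22, 2.79, 3.14, 3.14, 3.14].

INTERFACE

Orientations are given as [roll, pitch, yaw] about the fixed x, y, z axes, in that order (R = Rz(yaw) Ry(pitch) Rx(roll)).
In Python, from rig import r gives the robot as it stands. The module is installed in compiled form; this text tells all that it offers.
- The arm moves only by the tool play_rows, never from a script. Its argument "rows" is a list of rows, each an object with "dp": the shift along the tool's x, y, z in units of 40 mm (1.0 is 40 mm), a list of three; "turn": the turn, a rotation vector about the tool's x, y, z in units of 6 degrees (1.0 is 6 degrees), a list of three; "fingers": the closure, from 0 (fully open) to 1 (shut). In form: [{"dp": [tx, ty, tz], "turn": [wx, wy, wz], "fingers": fingers}, ...]. A call has 1 to 5 rows; each row shifts and turns the commanded pose from where the row before left it, along the tool's axes as they then stand; what a row does not reach is not made up. A row lasts 1/12 s, in which the tool goes at most 41.7 mm and 7.16 degrees, less where a joint would pass 70% of its speed; a pose out of reach is approached as far as the arm can. A call is refused whole if a number of a shift passes 1 or a number of a turn 1, either way. A call with a gripper value outside its range is refused whole. The fingers move at their own pace and stop on an object; "force" is the grip in N (left out, the last holds). Time passes only in rows, so rows that do not move let the fingers close. It gives the time, the measured TCP pose, the force, the opening and the grip force at its end, in the units of the state.
- r.sense(): the state, without advancing time (a new reading comes with each control period).
- r.grab_frame(name): name is "scene" or "top"; returns a dict with "pixels" (400x640x3 uint8, red, green, blue), "fx", "fy", "cx", "cy" (pixels), "pose" (4x4, takes a point from camera to world coordinates). Camera axes: x right, y down, z forward; pixel columns grow to the right and rows downward; lengths in mm; the calibration is good to about 2 mm. A picture is of the moment at which its call begins. There is no depth.
- r.sign_off(): hands the job in; it is judged then, once.
The state is a dict: "clock": time; "qpos": joint angles; "qvel": joint speeds; "joint_efforts": joint torques, N m; "eef_pos": TCP position; "tcp_rot": TCP orientation; "contact_force": force on the tool from outside, world axes, zero at the start; "wrist_torque": the same for the moment, N m; "opening": opening from 0.0 (shut) to 1.0 (fully open); "grasp_force": force on a finger pad.
Only numpy, scipy, OpenCV 4.12 (cv2) and the standard library are available. Lean on these libraries where they do the work, as an engineer would, in place of code of your own. Each camera call takes 0.05 s, during which the arm holds its last target. There are 200 camera calls.

## Working session

There is one attempt and no reset: what is moved stays moved. The work goes in short steps, Python scripts to look and compute and a tool call to move; the robot and the scene stay as the last step left them, time stands still between calls to the robot, and variables do not carry over. Pictures are saved under pics/ and viewed, at most 10 in all, crops included, and the job is handed in when it is done.

Besides the shell and the picture viewer there is one more tool, called after "Emit:" in YAML: its name, and indented under it one key for each argument. play_rows: Moves the arm, as the interface text tells. Its arguments: {"type":"object","properties":{"rows":{"type":"array"},"force":{"type":"number"}},"required":["rows"]}

```bash
mkdir -p pics; python3 - <<'E'
from rig import r
import cv2,numpy as np
print(r.sense())
for n in("scene","top"):
    f=r.grab_frame(n);cv2.imwrite(f"pics/{n}0.png",f["pixels"][:,:,::-1]);np.savez(f"{n}0.npz",**f)
    print(n,f["fx"],f["fy"],f["cx"],f["cy"],np.round(f["pose"],3).tolist())
E
```

```text
{'clock': 0.0, 'qpos': array([-1.33040917e+00,  3.53670910e-01,  1.63413612e+00,  7.12347753e-06,
        1.15519560e+00, -2.41438697e-03]), 'qvel': array([ 9.53424216e-04, -1.10493007e-03, -1.62202241e-03,  2.59720587e-05,
       -1.02247021e-03, -7.61004874e-04]), 'joint_efforts': array([-2.36401385e-03, -6.05256128e+01, -3.42070198e+01, -3.21781836e-04,
        9.33489151e-03,  1.69510008e-05]), 'eef_pos': array([ 150.14413684, -606.20568709,  230.54661395]), 'tcp_rot': array([-3.14018270e+00, -9.91722998e-06,  2.42798651e-01]), 'contact_force': array([0.00285994, 0.66575836, 0.82068414]), 'wrist_torque': array([ 0.00355932, -0.05086425, -0.0176639 ]), 'grasp_force': 0.0, 'opening': 0.99909491154824}
scene 472.3078291459348 472.3078291459348 316.6547648265367 203.95231336579116 [[-0.94, 0.27, -0.208, 826.44], [0.341, 0.764, -0.548, 692.124], [0.01, -0.586, -0.81, 1137.333], [0.0, 0.0, 0.0, 1.0]]
top 377.6995864606189 377.6995864606189 315.8685419674269 206.40620750180722 [[0.018, -0.985, 0.171, 411.39], [-1.0, -0.02, -0.009, 6.56], [0.012, -0.171, -0.985, 1050.717], [0.0, 0.0, 0.0, 1.0]]
```

View pics/scene0.png

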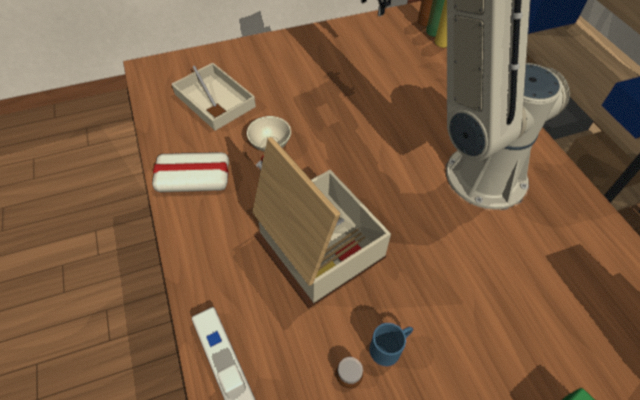

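View pics/top0.png

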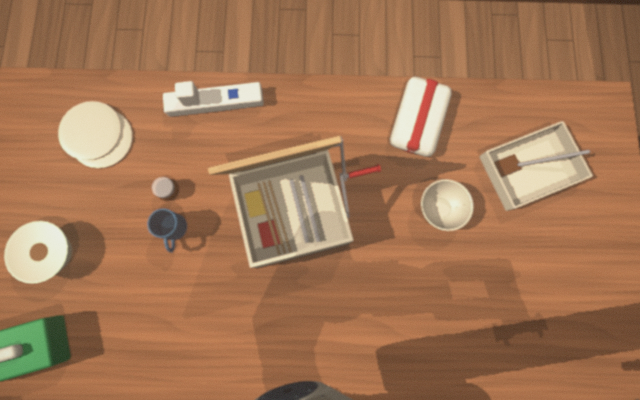

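```bash
python3 - <<'E'
import cv2,numpy as np
a=cv2.imread("pics/top0.png")[130:275,200:400];b=cv2.imread("pics/scene0.png")[130:305,240:400]
cv2.imwrite("pics/c1.png",cv2.resize(a,None,fx=4,fy=4,interpolation=cv2.INTER_CUBIC))
cv2.imwrite("pics/c2.png",cv2.resize(b,None,fx=3.4,fy=3.4,interpolation=cv2.INTER_CUBIC))
E
```

```text
(no output)
```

View pics/c1.png

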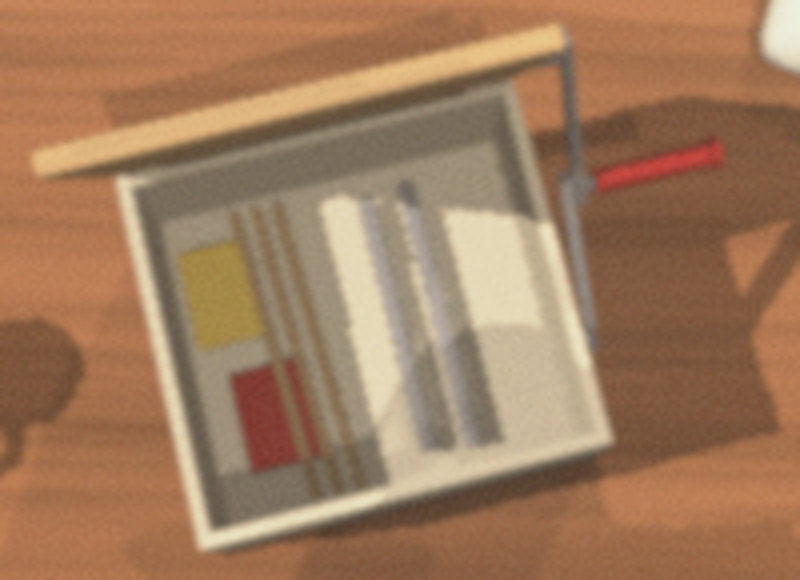

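View pics/c2.png

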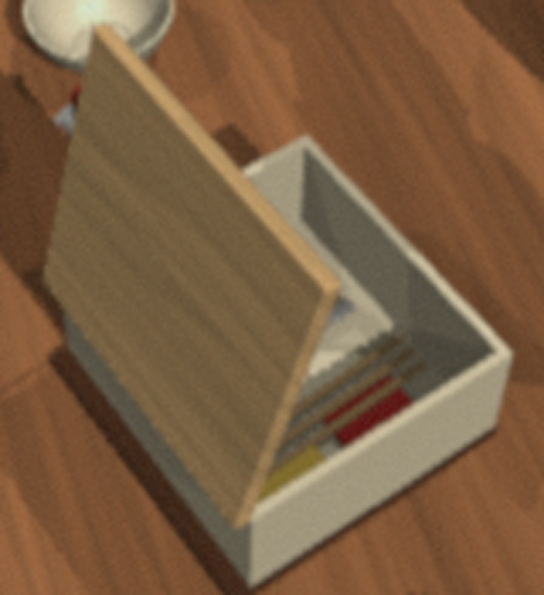

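```bash
cat > h.py <<'E'
import numpy as np
F={n:dict(np.load(n+"0.npz")) for n in("scene","top")}
def ray(n,u,v):
    f=F[n];d=f["pose"][:3,:3]@[(u-f["cx"])/f["fx"],(v-f["cy"])/f["fy"],1];return f["pose"][:3,3],d/np.linalg.norm(d)
def tri(a,b):
    (p,d),(q,e)=ray("top",*a),ray("scene",*b)
    s=np.linalg.lstsq(np.c_[d,-e],q-p,rcond=None)[0];x,y=p+s[0]*d,q+s[1]*e
    return (x+y)/2,np.linalg.norm(x-y)
def plane(n,u,v,z):
    p,d=ray(n,u,v);return p+d*(z-p[2])/d[2]
T=lambda u,v:((u+.5)/4-.5+200,(v+.5)/4-.5+130)
S=lambda u,v:((u+.5)/3.4-.5+240,(v+.5)/3.4-.5+130)
E
python3 - <<'E'
from h import *
np.set_printoptions(precision=1,suppress=True)
fl=tri(T(202,549),S(511,353));fr=tri(T(613,440),S(306,137))
print(fl,fr,np.linalg.norm(fl[0]-fr[0]))
print("lid",tri(T(33,160),S(335,285)),tri(T(568,28),S(100,28)))
for z in(114,125,135,144):
    a,b,c=[plane("top",*T(*k),z) for k in((202,549),(613,440),(118,178))]
    print(z,a,b,c,np.linalg.norm(a-b),np.linalg.norm(a-c))
for z in(220,240,260):
    print(z,plane("top",*T(600,182),z),plane("top",*T(722,152),z))
E
```

```text
(array([421.3, 154.5, 120.9]), np.float64(0.8839397503741768)) (array([491.5, -94.7, 119.8]), np.float64(0.7990045931122666)) 258.85699056093546
lid (array([596.1, 204.2, 362.7]), np.float64(1.6898931206912224)) (array([667. , -45.8, 358.3]), np.float64(4.418306606984806))
114 [421.  155.8 114. ] [492.4 -95.5 114. ] [653.2 220.3 114. ] 261.26525728856404 241.01763655027068
125 [420.9 154.1 125. ] [491.4 -94.3 125. ] [650.4 217.8 125. ] 258.1971836769047 238.1873335152687
135 [420.8 152.5 135. ] [490.6 -93.2 135. ] [647.8 215.5 135. ] 255.40802584812354 235.61433075617612
144 [420.7 151.  144. ] [489.8 -92.2 144. ] [645.5 213.5 144. ] 252.89778380222046 233.2986282729927
220 [629.3 -76.4 220. ] [ 648.4 -145.9  220. ]
240 [624.1 -74.4 240. ] [ 642.7 -142.2  240. ]
260 [618.8 -72.4 260. ] [ 637.  -138.6  260. ]
```

```bash
cat >> h.py <<'E'
YAW=.273;Z0=9.5
c,s=np.cos(YAW),np.sin(YAW);mid=np.array([456.4,30.2]);ORG=mid+120*np.array([c,s])
def W(x,y,z): return np.array([ORG[0]+c*x-s*y,ORG[1]+s*x+c*y,z+Z0])
def grip(v): return W(-50-108*np.cos(v+.81),-199,90+108*np.sin(v+.81))
def plan(pts,yaw=YAW+np.pi/2,step=38,start=None,tool_pitch=0):
    from rig import r
    from scipy.spatial.transform import Rotation as R
    st=r.sense();p=st["eef_pos"] if start is None else np.array(start);rot=R.from_euler("xyz",st["tcp_rot"]);G=R.from_euler("xyz",[np.pi,tool_pitch,yaw])
    for t in pts:
        t=np.array(t,float)
        while 1:
            d=t-p;w=(rot.inv()*G).as_rotvec(degrees=True)/6
            n=np.linalg.norm(d)
            if n<1 and np.abs(w).max()<.1: break
            dd=d*min(1,step/max(n,1e-9));k=max(1,np.abs(w).max()/.97)
            a=np.round(rot.inv().apply(dd)/40,2);b=np.round(w/k,2)
            print('{"dp":%s,"turn":%s}'%((a+0).tolist(),(b+0).tolist()));p=p+rot.apply(a*40);rot=rot*R.from_rotvec(b*6,degrees=True)
    print("end",p)
E
python3 - <<'E'
from h import *
np.set_printoptions(precision=1,suppress=True)
H=np.array([120,110.]);Ft=np.array([-50,90.])
for v in np.arange(0,1.65,.15).tolist()+[1.59]:
    k=Ft+108*np.array([-np.cos(v+.81),np.sin(v+.81)]);D=k-H;L=np.hypot(*D)
    # attach on circle150 about H, 108 about knee
    a=(150**2-108**2+L*L)/(2*L);h=np.sqrt(max(0,150**2-a*a));u=D/L
    print(round(v,2),k,[np.round(np.arctan2(q[1],-q[0]),3) for q in (a*u+h*np.array([-u[1],u[0]]),a*u-h*np.array([-u[1],u[0]]))])
print("grip",grip(1.59),"bowl",plane("top",447,205,40),ORG)
g=grip(1.59)-[0,0,19]
plan([g+[0,0,75]])
E
```

```text
0.0 [-124.5  168.2] [np.float64(0.041), np.float64(0.427)]
0.15 [-111.9  178.5] [np.float64(-0.012), np.float64(0.587)]
0.3 [-98.  186.7] [np.float64(-0.047), np.float64(0.724)]
0.45 [-83.  192.8] [np.float64(-0.074), np.float64(0.848)]
0.6 [-67.3 196.6] [np.float64(-0.097), np.float64(0.963)]
0.75 [-51.2 198. ] [np.float64(-0.118), np.float64(1.068)]
0.9 [-35. 197.] [np.float64(-0.139), np.float64(1.162)]
1.05 [-19.2 193.5] [np.float64(-0.162), np.float64(1.242)]
1.2 [ -4.1 187.7] [np.float64(-0.186), np.float64(1.305)]
1.35 [ 10.  179.8] [np.float64(-0.214), np.float64(1.345)]
1.5 [ 22.8 169.8] [np.float64(-0.248), np.float64(1.351)]
1.59 [ 29.6 163. ] [np.float64(-0.274), np.float64(1.334)]
grip [ 654.2 -121.1  172.5] bowl [ 598.2 -360.7   40. ] [572.   62.6]
{"dp":[0.82, -0.47, 0.0],"turn":[0.0, 0.0, -0.97]}
{"dp":[0.87, -0.39, 0.0],"turn":[0.0, 0.0, -0.97]}
{"dp":[0.9, -0.3, 0.0],"turn":[0.0, 0.0, -0.97]}
{"dp":[0.93, -0.21, 0.0],"turn":[0.0, 0.0, -0.97]}
{"dp":[0.94, -0.11, 0.0],"turn":[0.0, 0.0, -0.97]}
{"dp":[0.95, -0.01, 0.0],"turn":[0.0, 0.0, -0.97]}
{"dp":[0.95, 0.08, 0.01],"turn":[0.0, 0.0, -0.97]}
{"dp":[0.93, 0.18, 0.0],"turn":[0.0, 0.0, -0.97]}
{"dp":[0.91, 0.27, 0.01],"turn":[0.0, 0.0, -0.97]}
{"dp":[0.88, 0.36, 0.0],"turn":[0.0, 0.0, -0.97]}
{"dp":[0.84, 0.45, 0.01],"turn":[0.0, 0.0, -0.97]}
{"dp":[0.79, 0.53, 0.0],"turn":[0.0, 0.0, -0.97]}
{"dp":[0.73, 0.61, 0.01],"turn":[0.0, 0.0, -0.97]}
{"dp":[0.66, 0.68, 0.0],"turn":[0.0, 0.0, -0.97]}
{"dp":[0.59, 0.74, 0.01],"turn":[0.0, -0.01, -0.97]}
{"dp":[0.51, 0.8, 0.0],"turn":[0.0, 0.0, -0.74]}
{"dp":[0.45, 0.84, 0.01],"turn":[0.0, 0.0, 0.0]}
{"dp":[0.45, 0.83, 0.0],"turn":[0.0, 0.0, 0.0]}
{"dp":[0.19, 0.35, 0.0],"turn":[0.0, 0.0, 0.0]}
end [ 654.3 -121.1  228.6]
```

Emit:
play_rows:
  rows:
    - {"dp": [0.82, -0.47, 0], "turn": [0, 0, -0.97], "fingers": 0}
    - {"dp": [0.87, -0.39, 0], "turn": [0, 0, -0.97], "fingers": 0}
    - {"dp": [0.9, -0.3, 0], "turn": [0, 0, -0.97], "fingers": 0}
    - {"dp": [0.93, -0.21, 0], "turn": [0, 0, -0.97], "fingers": 0}
    - {"dp": [0.94, -0.11, 0], "turn": [0, 0, -0.97], "fingers": 0}

```text
clock: 0.52
eef_pos: [287.8, -473.4, 231.0]
tcp_rot: [-3.141, -0.0, 0.755]
contact_force: [1.0, -0.7, -0.7]
opening: 0.999
grasp_force: 0.0
```

Emit:
play_rows:
  rows:
    - {"dp": [0.95, -0.01, 0], "turn": [0, 0, -0.97], "fingers": 0}
    - {"dp": [0.95, 0.08, 0], "turn": [0, 0, -0.97], "fingers": 0}
    - {"dp": [0.93, 0.18, 0], "turn": [0, 0, -0.97], "fingers": 0}
    - {"dp": [0.91, 0.27, 0], "turn": [0, 0, -0.97], "fingers": 0}
    - {"dp": [0.88, 0.36, 0], "turn": [0, 0, -0.97], "fingers": 0}

```text
clock: 0.93
eef_pos: [425.0, -341.7, 231.1]
tcp_rot: [-3.141, -0.0, 1.263]
contact_force: [0.8, -0.2, 0.1]
opening: 0.998
grasp_force: 0.0
```

Emit:
play_rows:
  rows:
    - {"dp": [0.84, 0.45, 0], "turn": [0, 0, -0.97], "fingers": 0}
    - {"dp": [0.79, 0.53, 0], "turn": [0, 0, -0.97], "fingers": 0}
    - {"dp": [0.73, 0.61, 0], "turn": [0, 0, -0.97], "fingers": 0}
    - {"dp": [0.66, 0.68, 0], "turn": [0, 0, -0.97], "fingers": 0}
    - {"dp": [0, 0, 0], "turn": [0, 0, -0.97], "fingers": 0}

```text
clock: 1.35
eef_pos: [537.7, -233.5, 231.1]
tcp_rot: [3.139, -0.001, 1.775]
contact_force: [-1.7, -0.5, -0.6]
opening: 1.0
grasp_force: 0.0
```

```bash
python3 - <<'E'
from h import *
from rig import r
import cv2
st=r.sense();print(st["clock"],st["eef_pos"],st["tcp_rot"],st["qpos"])
g=grip(1.59)-[0,0,19]
plan([g+[0,0,75]],step=38)
# refine the grip: red mask in top picture
f=F["top"]["pixels"].astype(int)
m=((f[...,0]>130)&(f[...,1]<90)&(f[...,2]<90));m[:, :340]=0;m[:,385:]=0;m[:150]=0;m[200:]=0
y,x=np.nonzero(m);print(x.min(),x.max(),len(x))
P=np.array([plane("top",a,b,172.5)[:2] for a,b in zip(x,y)])-ORG
C=np.c_[P@[c,s],P@[-s,c]];print(C.mean(0),C.min(0),C.max(0))
E
```

```text
1.35 [ 537.70823332 -233.5162222   231.089698  ] [ 3.13938167e+00 -1.08808975e-03  1.77485090e+00] [-0.41353081  0.29273656  1.71965479  0.00239872  1.12802991 -0.61861062]
{"dp":[0.51, 0.8, 0.02],"turn":[0.02, -0.01, -0.66]}
{"dp":[0.45, 0.84, 0.01],"turn":[0.0, 0.0, 0.0]}
{"dp":[0.45, 0.84, 0.02],"turn":[0.0, 0.0, 0.0]}
{"dp":[0.45, 0.84, 0.01],"turn":[0.0, 0.0, 0.0]}
{"dp":[0.12, 0.21, 0.01],"turn":[0.0, 0.0, 0.0]}
end [ 654.19994708 -120.97369873  228.39681845]
349 381 220
[  28.18193719 -196.57326832] [ -39.35370287 -237.26986423] [  40.48665725 -153.8535701 ]
```

Emit:
play_rows:
  rows:
    - {"dp": [0.51, 0.8, 0.02], "turn": [0, 0, -0.66], "fingers": 0}
    - {"dp": [0.45, 0.84, 0.01], "turn": [0, 0, 0], "fingers": 0}
    - {"dp": [0.45, 0.84, 0.02], "turn": [0, 0, 0], "fingers": 0}
    - {"dp": [0.45, 0.84, 0.01], "turn": [0, 0, 0], "fingers": 0}
    - {"dp": [0.1, 0.18, 0], "turn": [0, 0, 0], "fingers": 0}

```text
clock: 1.77
eef_pos: [653.4, -123.4, 228.3]
tcp_rot: [3.14, -0.001, 1.838]
contact_force: [-0.6, -0.5, 0.3]
opening: 0.999
grasp_force: 0.0
```

```bash
python3 - <<'E'
from h import *
from rig import r
import cv2
f=r.grab_frame("top");cv2.imwrite("pics/t2.png",cv2.resize(f["pixels"][110:260,240:440,::-1],None,fx=4,fy=4))
st=r.sense();print(st["eef_pos"],st["tcp_rot"])
g=grip(1.59)-[0,0,19]
plan([g],step=25)
E
```

```text
[ 652.62481936 -124.01472026  228.10320871] [ 3.14096033e+00 -8.68338661e-04  1.83867485e+00]
{"dp":[0.02, 0.02, 0.62],"turn":[0.01, -0.01, -0.05]}
{"dp":[0.02, 0.02, 0.62],"turn":[0.0, 0.0, 0.0]}
{"dp":[0.02, 0.02, 0.62],"turn":[0.0, 0.0, 0.0]}
end [ 654.28575801 -121.04841605  153.70348056]
```

View pics/t2.png

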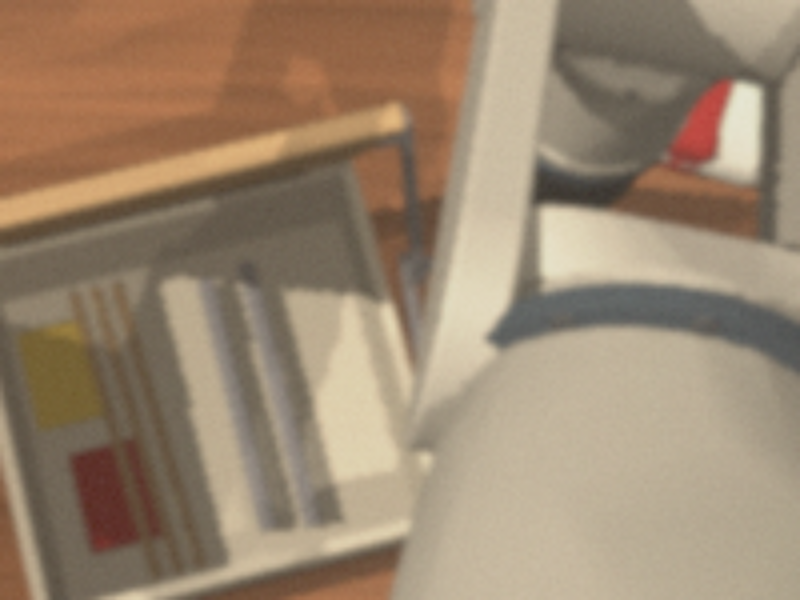

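The arm hides the grip in this view (knee at crop pixel 415,270); chest and lid stand unmoved, so I descend on the measured position.

Emit:
play_rows:
  rows:
    - {"dp": [0.0, 0.02, 0.62], "turn": [0, 0, 0], "fingers": 0}
    - {"dp": [0.0, 0, 0.62], "turn": [0, 0, 0], "fingers": 0}
    - {"dp": [0, 0, 0.4], "turn": [0, 0, 0], "fingers": 0}
    - {"dp": [0, 0, 0.2], "turn": [0, 0, 0], "fingers": 0}
    - {"dp": [0, 0, 0], "turn": [0, 0, 0], "fingers": 0.4}
  force: 40

```text
clock: 2.23
eef_pos: [649.0, -127.6, 153.1]
tcp_rot: [-3.138, -0.002, 1.835]
contact_force: [-0.8, -0.2, -0.3]
opening: 0.881
grasp_force: 0.0
```

Emit:
play_rows:
  rows:
    - {"dp": [0, 0, 0], "turn": [0, 0, 0], "fingers": 0.7}
    - {"dp": [0, 0, 0], "turn": [0, 0, 0], "fingers": 0.8}
    - {"dp": [0, 0, 0], "turn": [0, 0, 0], "fingers": 0.9}
    - {"dp": [0, 0, 0], "turn": [0, 0, 0], "fingers": 1}
    - {"dp": [0, 0, 0], "turn": [0, 0, 0], "fingers": 1}

```text
clock: 2.65
eef_pos: [653.2, -127.1, 156.9]
tcp_rot: [3.136, 0.002, 1.835]
contact_force: [3.5, 3.4, 1.4]
opening: 0.171
grasp_force: 39.0
```

Emit:
play_rows:
  rows:
    - {"dp": [0, 0, 0], "turn": [0, 0, 0], "fingers": 1}
    - {"dp": [0, 0, 0], "turn": [0, 0, 0], "fingers": 1}

```text
clock: 2.82
eef_pos: [653.1, -127.0, 156.8]
tcp_rot: [3.137, 0.002, 1.836]
contact_force: [5.9, 1.7, 0.8]
opening: 0.171
grasp_force: 39.1
```

Emit:
play_rows:
  rows:
    - {"dp": [0, -0.113, -0.116], "turn": [0, 0, 0], "fingers": 1}
    - {"dp": [0, -0.12, -0.109], "turn": [0, 0, 0], "fingers": 1}
    - {"dp": [0, -0.126, -0.102], "turn": [0, 0, 0], "fingers": 1}
    - {"dp": [0, -0.132, -0.094], "turn": [0, 0, 0], "fingers": 1}
    - {"dp": [0, -0.137, -0.086], "turn": [0, 0, 0], "fingers": 1}
  force: 50

```text
clock: 3.23
eef_pos: [628.7, -133.8, 176.7]
tcp_rot: [3.137, 0.002, 1.836]
contact_force: [7.0, -0.4, -3.8]
opening: 0.167
grasp_force: 48.7
```

```bash
cat >> h.py <<'E'
def where(v=None):
    from rig import r
    st=r.sense();p=st["eef_pos"];q=p[:2]-ORG;x,y,z=q@[c,s],q@[-s,c],p[2]-Z0
    e=np.arctan2(z+19-90,-(x+50));print("chest xyz",np.round([x,y,z],1),"v",round(e-.81,3),"rad",np.hypot(z-71,x+50).round(1),"F",np.round(st["contact_force"],1),st["opening"],round(st["clock"],2))
E
python3 -c "
from h import *
where()"
```

```text
chest xyz [   1.7 -204.4  167.2] v 1.254 rad 109.2 F [ 7.  -0.4 -3.8] 0.16733176107930722 3.23
```

Force modest, radius 109 (expected 108). Continuing along the arc.

Emit:
play_rows:
  rows:
    - {"dp": [0, -0.142, -0.078], "turn": [0, 0, 0], "fingers": 1}
    - {"dp": [0, -0.147, -0.069], "turn": [0, 0, 0], "fingers": 1}
    - {"dp": [0, -0.15, -0.06], "turn": [0, 0, 0], "fingers": 1}
    - {"dp": [0, -0.154, -0.051], "turn": [0, 0, 0], "fingers": 1}
    - {"dp": [0, -0.157, -0.041], "turn": [0, 0, 0], "fingers": 1}

```text
clock: 3.65
eef_pos: [599.5, -141.9, 188.4]
tcp_rot: [3.137, 0.002, 1.836]
contact_force: [7.5, -1.0, -5.7]
opening: 0.17
grasp_force: 48.7
```

Emit:
play_rows:
  rows:
    - {"dp": [0, -0.159, -0.032], "turn": [0, 0, 0], "fingers": 1}
    - {"dp": [0, -0.16, -0.023], "turn": [0, 0, 0], "fingers": 1}
    - {"dp": [0, -0.162, -0.013], "turn": [0, 0, 0], "fingers": 1}
    - {"dp": [0, -0.162, -0.003], "turn": [0, 0, 0], "fingers": 1}
    - {"dp": [0, -0.162, 0.007], "turn": [0, 0, 0], "fingers": 1}

```text
clock: 4.07
eef_pos: [568.4, -150.5, 190.6]
tcp_rot: [3.137, 0.002, 1.836]
contact_force: [8.8, -0.7, -8.5]
opening: 0.17
grasp_force: 48.7
```

```bash
python3 -c "
from h import *
where()"
```

```text
chest xyz [ -60.9 -204.2  181.1] v 0.663 rad 110.6 F [ 8.8 -0.7 -8.5] 0.17013370999795782 4.07
```

Emit:
play_rows:
  rows:
    - {"dp": [0, -0.161, 0.03], "turn": [0, 0, 0], "fingers": 1}
    - {"dp": [0, -0.16, 0.04], "turn": [0, 0, 0], "fingers": 1}
    - {"dp": [0, -0.158, 0.045], "turn": [0, 0, 0], "fingers": 1}
    - {"dp": [0, -0.156, 0.055], "turn": [0, 0, 0], "fingers": 1}
    - {"dp": [0, -0.153, 0.06], "turn": [0, 0, 0], "fingers": 1}

```text
clock: 4.48
eef_pos: [538.9, -158.9, 182.7]
tcp_rot: [3.136, 0.003, 1.836]
contact_force: [5.8, -0.6, 3.4]
opening: 0.169
grasp_force: 49.8
```

Emit:
play_rows:
  rows:
    - {"dp": [0, 0, 0], "turn": [0, 0, 0], "fingers": 1}
    - {"dp": [0, 0, 0], "turn": [0, 0, 0], "fingers": 0.6}
    - {"dp": [0, 0, 0], "turn": [0, 0, 0], "fingers": 0.3}
    - {"dp": [0, 0, 0], "turn": [0, 0, 0], "fingers": 0}
    - {"dp": [0, 0, 0], "turn": [0, 0, 0], "fingers": 0}

```text
clock: 4.9
eef_pos: [536.0, -158.0, 180.8]
tcp_rot: [-3.141, -0.0, 1.836]
contact_force: [-0.3, 0.1, 0.3]
opening: 0.73
grasp_force: 0.0
```

```bash
python3 - <<'E'
from h import *
where()
from rig import r
import cv2
f=r.grab_frame("top");g=r.grab_frame("scene")
cv2.imwrite("pics/p3.png",np.hstack([cv2.resize(f["pixels"][110:290,210:410,::-1],(400,360)),cv2.resize(g["pixels"][110:290,210:410,::-1],(400,360))]))
E
```

```text
chest xyz [ -94.1 -202.7  171.3] v 0.347 rad 109.5 F [-0.3  0.1  0.3] 0.7300833273872263 4.9
```

View pics/p3.png

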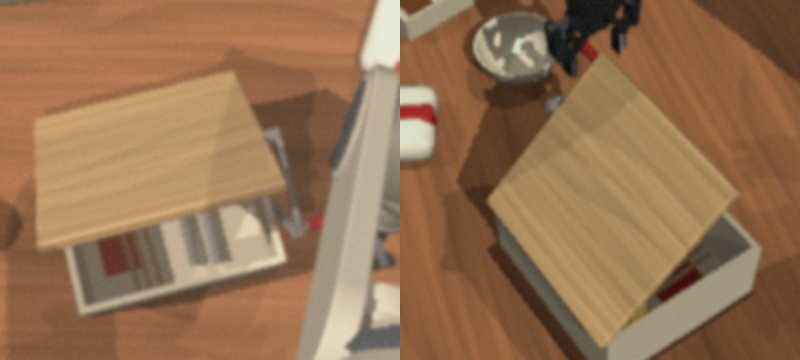

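Emit:
play_rows:
  rows:
    - {"dp": [0, 0, -0.3], "turn": [0, 0, 0], "fingers": 0}
    - {"dp": [0, 0, -0.6], "turn": [0, 0, 0], "fingers": 0}
    - {"dp": [0, 0, -0.9], "turn": [0, 0, 0], "fingers": 0}
    - {"dp": [0, 0, -0.9], "turn": [0, 0, 0], "fingers": 0}
    - {"dp": [0, 0, -0.9], "turn": [0, 0, 0], "fingers": 0}

```text
clock: 5.42
eef_pos: [535.8, -158.1, 327.3]
tcp_rot: [-3.141, -0.0, 1.836]
contact_force: [0.2, 0.8, 0.2]
opening: 1.001
grasp_force: 0.0
```

Emit:
play_rows:
  rows:
    - {"dp": [0, 0, -0.9], "turn": [0, 0, 0], "fingers": 1}
    - {"dp": [0, 0, 0], "turn": [0, 0, 0], "fingers": 1}

```text
clock: 5.58
eef_pos: [538.9, -159.0, 369.6]
tcp_rot: [3.132, 0.006, 1.836]
contact_force: [1.0, -0.2, 0.8]
opening: 0.75
grasp_force: 0.0
```

```bash
python3 - <<'E'
from h import *
where()
for a,b in(((351.5,203.5),(310,139)),((229,234),(379,206.5))):
    p,e=tri(a,b);q=p[:2]-ORG;X=np.array([q@[c,s],q@[-s,c],p[2]-Z0]);print(X.round(1),e.round(1),"theta",np.arctan2(X[2]-110,120-X[0]),np.hypot(X[2]-110,120-X[0]))
E
```

```text
chest xyz [ -91.6 -204.4  360.1] v 0.618 rad 292.1 F [ 1.  -0.2  0.8] 0.749524384786435 5.58
[ -54.4 -127.8  274.7] 4.3 theta 0.7568058029111275 239.81704013887264
[-55.7 130.3 282.9] 0.8 theta 0.7773913613228285 246.55016439873037
```

Emit:
play_rows:
  rows:
    - {"dp": [0.85, 0.32, 0], "turn": [0, 0, 0], "fingers": 1}
    - {"dp": [0.85, 0.32, 0], "turn": [0, 0, 0], "fingers": 1}
    - {"dp": [0.85, 0.32, 0], "turn": [0, 0, 0], "fingers": 1}
    - {"dp": [0.85, 0.32, 0], "turn": [0, 0, 0], "fingers": 1}
    - {"dp": [0.85, 0.32, 0], "turn": [0, 0, 0], "fingers": 1}

```text
clock: 6.0
eef_pos: [553.3, 24.2, 361.7]
tcp_rot: [3.141, 0.0, 1.835]
contact_force: [1.7, -0.2, 1.1]
opening: 0.009
grasp_force: 0.0
```

Emit:
play_rows:
  rows:
    - {"dp": [0.85, 0.33, 0], "turn": [0, 0, 0], "fingers": 1}
    - {"dp": [0, 0, 0], "turn": [0, 0, 0], "fingers": 1}
    - {"dp": [0, 0, 0], "turn": [0, 0, 0], "fingers": 1}
    - {"dp": [0, 0, 0], "turn": [0, 0, 0], "fingers": 1}

```text
clock: 6.33
eef_pos: [557.2, 58.8, 361.2]
tcp_rot: [-3.142, 0.0, 1.836]
contact_force: [-0.3, -0.5, 0.3]
opening: -0.003
grasp_force: 0.0
```

```bash
python3 -c "
from h import *
where()
print(__import__('rig').r.sense()['tcp_rot'])"
```

```text
chest xyz [-1.520e+01  3.000e-01  3.517e+02] v 0.884 rad 282.9 F [-0.3 -0.5  0.3] -0.0026353331826236112 6.33
[-3.14152043e+00  4.66741103e-04  1.83649605e+00]
```

Emit:
play_rows:
  rows:
    - {"dp": [0, 0, 0.6], "turn": [0, 0, 0], "fingers": 1}
    - {"dp": [0, 0, 0.6], "turn": [0, 0, 0], "fingers": 1}
    - {"dp": [0, 0, 0.4], "turn": [0, 0, 0], "fingers": 1}
    - {"dp": [0, 0, 0.07], "turn": [0, 0, 0], "fingers": 1}
    - {"dp": [0, 0, 0], "turn": [0, 0, 0], "fingers": 1}

```text
clock: 6.75
eef_pos: [556.8, 57.6, 293.5]
tcp_rot: [-3.14, -0.0, 1.834]
contact_force: [0.2, 0.7, 1.0]
opening: 0.002
grasp_force: 0.0
```

```bash
python3 - <<'E'
from h import *
where()
th=.80
for k in range(9):
    o=[]
    for i in range(5):
        t=th-.0125; d=-.025*np.array([220*np.sin(t)+14*np.cos(t),220*np.cos(t)-14*np.sin(t)])/40;th-=.025;o.append((round(d[0],3),round(-d[1],3)))
    print(round(th,3),o, "C",120-220*np.cos(th)+14*np.sin(th)+14.5,110+220*np.sin(th)+14*np.cos(th))
E
```

```text
chest xyz [-16.   -0.7 284. ] v 0.919 rad 215.7 F [0.2 0.7 1. ] 0.0018182426504810053 6.75
0.675 [(np.float64(-0.104), np.float64(0.091)), (np.float64(-0.101), np.float64(0.093)), (np.float64(-0.099), np.float64(0.096)), (np.float64(-0.097), np.float64(0.098)), (np.float64(-0.094), np.float64(0.101))] C -28.506966814950538 258.4073069959482
0.55 [(np.float64(-0.091), np.float64(0.103)), (np.float64(-0.089), np.float64(0.105)), (np.float64(-0.086), np.float64(0.107)), (np.float64(-0.083), np.float64(0.11)), (np.float64(-0.081), np.float64(0.112))] C -45.73777364806206 236.92653367357804
0.425 [(np.float64(-0.078), np.float64(0.114)), (np.float64(-0.075), np.float64(0.116)), (np.float64(-0.072), np.float64(0.117)), (np.float64(-0.069), np.float64(0.119)), (np.float64(-0.066), np.float64(0.121))] C -60.15603030547949 213.46511424490987
0.3 [(np.float64(-0.063), np.float64(0.122)), (np.float64(-0.06), np.float64(0.124)), (np.float64(-0.057), np.float64(0.125)), (np.float64(-0.054), np.float64(0.127)), (np.float64(-0.051), np.float64(0.128))] C -71.5367447143746 188.38915631325312
0.175 [
[... 530 characters left out ...]
t64(0.137)), (np.float64(-0.01), np.float64(0.137)), (np.float64(-0.007), np.float64(0.138)), (np.float64(-0.004), np.float64(0.138)), (np.float64(-0.0), np.float64(0.138))] C -85.93055588650401 107.4761078535675
-0.2 [(np.float64(0.003), np.float64(0.138)), (np.float64(0.007), np.float64(0.138)), (np.float64(0.01), np.float64(0.137)), (np.float64(0.014), np.float64(0.137)), (np.float64(0.017), np.float64(0.137))] C -83.896017756204 80.01367931486384
-0.325 [(np.float64(0.02), np.float64(0.136)), (np.float64(0.024), np.float64(0.136)), (np.float64(0.027), np.float64(0.135)), (np.float64(0.031), np.float64(0.134)), (np.float64(0.034), np.float64(0.134))] C -78.45348281325747 53.01917728126711
```

Emit:
play_rows:
  rows:
    - {"dp": [0, -0.05, 0.13], "turn": [0, 0, 0], "fingers": 1}
    - {"dp": [0, -0.1, 0.12], "turn": [0, 0, 0], "fingers": 1}
    - {"dp": [0, -0.1, 0.12], "turn": [0, 0, 0], "fingers": 1}
    - {"dp": [0, -0.095, 0.12], "turn": [0, 0, 0], "fingers": 1}
    - {"dp": [0, -0.09, 0.1], "turn": [0, 0, 0], "fingers": 1}

```text
clock: 7.17
eef_pos: [540.7, 54.2, 270.9]
tcp_rot: [3.14, 0.0, 1.836]
contact_force: [0.8, -0.6, 5.5]
opening: 0.005
grasp_force: 1.9
```

Emit:
play_rows:
  rows:
    - {"dp": [0, -0.09, 0.103], "turn": [0, 0, 0], "fingers": 1}
    - {"dp": [0, -0.088, 0.105], "turn": [0, 0, 0], "fingers": 1}
    - {"dp": [0, -0.085, 0.107], "turn": [0, 0, 0], "fingers": 1}
    - {"dp": [0, -0.082, 0.11], "turn": [0, 0, 0], "fingers": 1}
    - {"dp": [0, -0.08, 0.112], "turn": [0, 0, 0], "fingers": 1}

```text
clock: 7.58
eef_pos: [523.7, 49.8, 248.6]
tcp_rot: [-3.141, -0.0, 1.836]
contact_force: [-0.0, -1.2, 4.7]
opening: -0.003
grasp_force: 1.6
```

```bash
python3 -c "
from h import *
where()"
```

```text
chest xyz [-49.9   0.7 239.1] v 0.762 rad 168.1 F [-0.  -1.2  4.7] -0.002546842992600518 7.58
```

Emit:
play_rows:
  rows:
    - {"dp": [0, -0.078, 0.114], "turn": [0, 0, 0], "fingers": 1}
    - {"dp": [0, -0.075, 0.116], "turn": [0, 0, 0], "fingers": 1}
    - {"dp": [0, -0.072, 0.117], "turn": [0, 0, 0], "fingers": 1}
    - {"dp": [0, -0.069, 0.119], "turn": [0, 0, 0], "fingers": 1}
    - {"dp": [0, -0.066, 0.121], "turn": [0, 0, 0], "fingers": 1}

```text
clock: 8.0
eef_pos: [509.8, 46.0, 224.9]
tcp_rot: [-3.141, -0.0, 1.836]
contact_force: [-0.9, 0.1, 2.9]
opening: 0.001
grasp_force: 1.3
```

Emit:
play_rows:
  rows:
    - {"dp": [0, -0.063, 0.122], "turn": [0, 0, 0], "fingers": 1}
    - {"dp": [0, -0.06, 0.124], "turn": [0, 0, 0], "fingers": 1}
    - {"dp": [0, -0.057, 0.125], "turn": [0, 0, 0], "fingers": 1}
    - {"dp": [0, -0.054, 0.127], "turn": [0, 0, 0], "fingers": 1}
    - {"dp": [0, -0.051, 0.128], "turn": [0, 0, 0], "fingers": 1}

```text
clock: 8.42
eef_pos: [498.9, 43.0, 199.9]
tcp_rot: [-3.141, -0.0, 1.836]
contact_force: [-0.4, -1.0, 2.6]
opening: -0.003
grasp_force: 1.0
```

```bash
python3 -c "
from h import *
where()"
```

```text
chest xyz [-75.6   0.9 190.4] v 0.55 rad 122.1 F [-0.4 -1.   2.6] -0.002772386230792105 8.42
```

Emit:
play_rows:
  rows:
    - {"dp": [0, -0.047, 0.129], "turn": [0, 0, 0], "fingers": 1}
    - {"dp": [0, -0.044, 0.131], "turn": [0, 0, 0], "fingers": 1}
    - {"dp": [0, -0.041, 0.132], "turn": [0, 0, 0], "fingers": 1}
    - {"dp": [0, -0.038, 0.133], "turn": [0, 0, 0], "fingers": 1}
    - {"dp": [0, -0.034, 0.133], "turn": [0, 0, 0], "fingers": 1}

```text
clock: 8.83
eef_pos: [491.1, 40.9, 173.5]
tcp_rot: [-3.141, -0.0, 1.836]
contact_force: [-0.2, -0.6, 0.4]
opening: -0.002
grasp_force: 0.4
```

Emit:
play_rows:
  rows:
    - {"dp": [0, -0.031, 0.13], "turn": [0, 0, 0], "fingers": 1}
    - {"dp": [0, -0.028, 0.12], "turn": [0, 0, 0], "fingers": 1}
    - {"dp": [0, -0.024, 0.1], "turn": [0, 0, 0], "fingers": 1}
    - {"dp": [0, -0.021, 0.1], "turn": [0, 0, 0], "fingers": 1}
    - {"dp": [0, -0.017, 0.1], "turn": [0, 0, 0], "fingers": 1}

```text
clock: 9.25
eef_pos: [486.9, 39.8, 151.9]
tcp_rot: [3.141, -0.0, 1.836]
contact_force: [0.6, 0.0, 1.3]
opening: 0.002
grasp_force: 1.0
```

Emit:
play_rows:
  rows:
    - {"dp": [0, 0, 0.05], "turn": [0, 0, 0], "fingers": 1}
    - {"dp": [0, 0, 0.05], "turn": [0, 0, 0], "fingers": 1}

```text
clock: 9.42
eef_pos: [486.5, 39.7, 148.0]
tcp_rot: [-3.141, -0.0, 1.836]
contact_force: [-0.8, -0.9, 3.4]
opening: -0.0
grasp_force: 1.4
```

```bash
python3 -c "
from h import *
where()"
```

```text
chest xyz [-88.5   1.  138.5] v 0.242 rad 77.7 F [-0.8 -0.9  3.4] -0.0001080060413397254 9.42
```

Emit:
play_rows:
  rows:
    - {"dp": [0, 0, 0.05], "turn": [0, 0, 0], "fingers": 1}
    - {"dp": [0, 0, 0.05], "turn": [0, 0, 0], "fingers": 1}
    - {"dp": [0, 0, 0.04], "turn": [0, 0, 0], "fingers": 1}
    - {"dp": [0, 0, 0.03], "turn": [0, 0, 0], "fingers": 1}
    - {"dp": [0, 0, 0.02], "turn": [0, 0, 0], "fingers": 1}

```text
clock: 9.83
eef_pos: [486.5, 39.6, 140.4]
tcp_rot: [-3.141, 0.0, 1.836]
contact_force: [-2.7, 0.1, 4.6]
opening: -0.006
grasp_force: 2.2
```

Emit:
play_rows:
  rows:
    - {"dp": [0, 0, 0.02], "turn": [0, 0, 0], "fingers": 1}
    - {"dp": [0, 0, 0.02], "turn": [0, 0, 0], "fingers": 1}
    - {"dp": [0, 0, 0], "turn": [0, 0, 0], "fingers": 1}

```text
clock: 10.08
eef_pos: [486.7, 39.7, 138.9]
tcp_rot: [-3.142, -0.0, 1.836]
contact_force: [-2.4, -0.2, 1.4]
opening: -0.001
grasp_force: 0.9
```

Emit:
play_rows:
  rows:
    - {"dp": [0, 0, 0.02], "turn": [0, 0, 0], "fingers": 1}
    - {"dp": [0, 0, 0.02], "turn": [0, 0, 0], "fingers": 1}
    - {"dp": [0, 0, 0], "turn": [0, 0, 0], "fingers": 1}

```text
clock: 10.33
eef_pos: [486.7, 39.7, 137.3]
tcp_rot: [3.142, 0.0, 1.836]
contact_force: [-2.1, 0.1, 3.4]
opening: 0.001
grasp_force: 1.4
```

Emit:
play_rows:
  rows:
    - {"dp": [0, 0, 0.02], "turn": [0, 0, 0], "fingers": 1}
    - {"dp": [0, 0, 0.02], "turn": [0, 0, 0], "fingers": 1}
    - {"dp": [0, 0, 0], "turn": [0, 0, 0], "fingers": 1}

```text
clock: 10.58
eef_pos: [486.7, 39.7, 135.7]
tcp_rot: [3.142, 0.0, 1.836]
contact_force: [-3.3, -0.0, 2.6]
opening: -0.001
grasp_force: 1.4
```

Emit:
play_rows:
  rows:
    - {"dp": [0, 0, 0.02], "turn": [0, 0, 0], "fingers": 1}
    - {"dp": [0, 0, 0.01], "turn": [0, 0, 0], "fingers": 1}
    - {"dp": [0, 0, 0], "turn": [0, 0, 0], "fingers": 1}

```text
clock: 10.83
eef_pos: [486.7, 39.7, 135.0]
tcp_rot: [3.142, 0.0, 1.836]
contact_force: [-5.0, -0.4, 11.5]
opening: 0.001
grasp_force: 5.1
```

Emit:
play_rows:
  rows:
    - {"dp": [0, 0, 0], "turn": [0, 0, 0], "fingers": 1}
    - {"dp": [0, 0, 0], "turn": [0, 0, 0], "fingers": 1}

```text
clock: 11.0
eef_pos: [486.7, 39.7, 135.0]
tcp_rot: [3.141, 0.0, 1.836]
contact_force: [-4.3, -0.1, 9.6]
opening: -0.004
grasp_force: 5.0
```

```bash
python3 - <<'E'
from h import *
where()
from rig import r
import cv2
f=r.grab_frame("top");g=r.grab_frame("scene")
cv2.imwrite("pics/p4.png",np.hstack([cv2.resize(f["pixels"][110:290,210:410,::-1],(400,360)),cv2.resize(g["pixels"][110:290,210:410,::-1],(400,360))]))
E
```

```text
chest xyz [-88.2   1.  125.5] v 0.149 rad 66.5 F [-4.3 -0.1  9.6] -0.003692881371713693 11.0
```

View pics/p4.png

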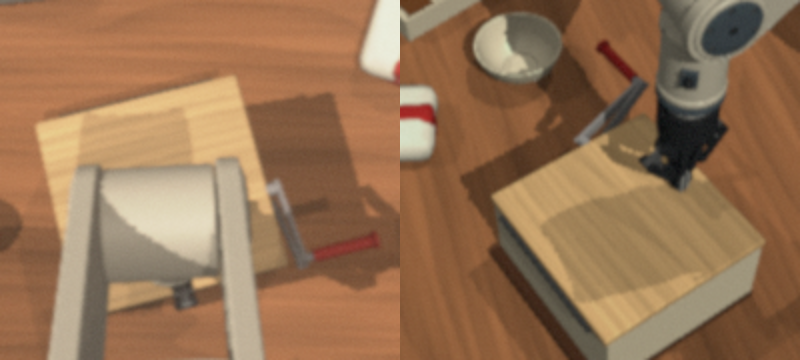

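Lid lies flat on the chest with the stay folded; fingertips on its front-middle. A slight extra press, hold, then release.

Emit:
play_rows:
  rows:
    - {"dp": [0, 0, 0.006], "turn": [0, 0, 0], "fingers": 1}
    - {"dp": [0, 0, 0], "turn": [0, 0, 0], "fingers": 1}

```text
clock: 11.27
eef_pos: [486.8, 39.7, 134.9]
tcp_rot: [3.141, 0.0, 1.836]
contact_force: [-6.0, -0.7, 13.3]
opening: 0.0
grasp_force: 6.5
```

Emit:
play_rows:
  rows:
    - {"dp": [0, 0, 0], "turn": [0, 0, 0], "fingers": 1}
    - {"dp": [0, 0, 0], "turn": [0, 0, 0], "fingers": 1}
    - {"dp": [0, 0, 0], "turn": [0, 0, 0], "fingers": 1}
    - {"dp": [0, 0, 0], "turn": [0, 0, 0], "fingers": 1}
    - {"dp": [0, 0, 0], "turn": [0, 0, 0], "fingers": 1}

```text
clock: 11.68
eef_pos: [486.7, 39.7, 134.9]
tcp_rot: [3.141, 0.0, 1.836]
contact_force: [-5.2, -0.9, 12.6]
opening: -0.001
grasp_force: 6.5
```

Emit:
play_rows:
  rows:
    - {"dp": [0, 0, 0], "turn": [0, 0, 0], "fingers": 1}
    - {"dp": [0, 0, 0], "turn": [0, 0, 0], "fingers": 1}
    - {"dp": [0, 0, 0], "turn": [0, 0, 0], "fingers": 1}
    - {"dp": [0, 0, 0], "turn": [0, 0, 0], "fingers": 1}

```text
clock: 12.02
eef_pos: [486.7, 39.7, 134.9]
tcp_rot: [3.141, 0.0, 1.836]
contact_force: [-6.5, 0.0, 12.8]
opening: -0.001
grasp_force: 6.5
```

Emit:
play_rows:
  rows:
    - {"dp": [0, 0, -0.05], "turn": [0, 0, 0], "fingers": 1}
    - {"dp": [0, 0, -0.2], "turn": [0, 0, 0], "fingers": 1}
    - {"dp": [0, 0, -0.6], "turn": [0, 0, 0], "fingers": 1}
    - {"dp": [0, 0, -0.9], "turn": [0, 0, 0], "fingers": 1}
    - {"dp": [0, 0, -0.9], "turn": [0, 0, 0], "fingers": 1}

```text
clock: 12.43
eef_pos: [486.2, 39.7, 241.2]
tcp_rot: [-3.14, -0.0, 1.836]
contact_force: [0.9, 0.4, 0.1]
opening: 0.003
grasp_force: 0.0
```

Emit:
play_rows:
  rows:
    - {"dp": [0, 0, -0.5], "turn": [0, 0, 0], "fingers": 1}
    - {"dp": [0, 0, 0], "turn": [0, 0, 0], "fingers": 1}
    - {"dp": [0, 0, 0], "turn": [0, 0, 0], "fingers": 1}

```text
clock: 12.68
eef_pos: [487.7, 39.8, 261.7]
tcp_rot: [3.138, 0.001, 1.836]
contact_force: [-0.1, 0.6, -1.0]
opening: -0.0
grasp_force: 0.0
```

```bash
python3 - <<'E'
from h import *
where()
from rig import r
import cv2
f=r.grab_frame("top");g=r.grab_frame("scene")
cv2.imwrite("pics/p5.png",np.hstack([cv2.resize(f["pixels"][:,60:520,::-1],(400,348)),cv2.resize(g["pixels"][110:390,190:510,::-1],(400,348))]))
E
```

```text
chest xyz [-87.3   0.8 252.2] v 0.558 rad 185.0 F [-0.1  0.6 -1. ] -0.0003845448678399071 12.68
```

View pics/p5.png

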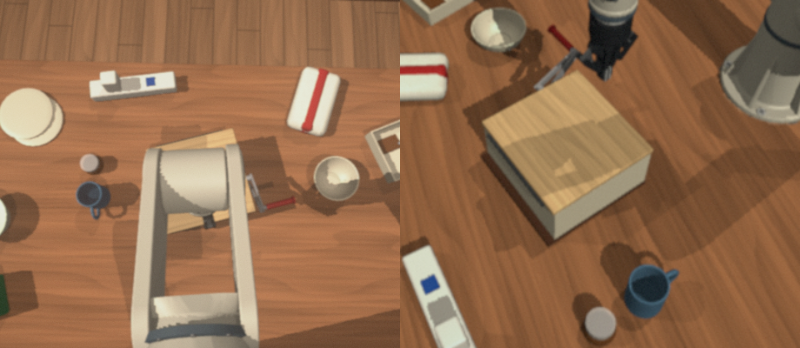

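The lid stays shut (front-left corner at about 555,240 in the right half), the bystanders stand as before, and the gripper is clear.

```bash
python3 -c "
from rig import r
print(r.sign_off())"
```

```text
the job is handed in; nothing more can be done
None
```

The stay is unlocked, and the lid was lowered slowly, pressed shut at about 13 N for 0.75 s and let go; it looks shut in the last picture with the bowl, sauce pot and mug undisturbed, and the job was handed in at about 13 s.

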